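Fetch the lens tissue from behind the reagent bottles

TASK

The flat box of lens tissue lies at the back of the metal tray, behind two reagent bottles. Stand both bottles aside, upright on the grey mat, then lay the box flat in the blue case and lower the case's lid until it is fully shut. Only then put each bottle back upright on the spot of the tray where it stood (do not swap them), and leave the beaker and the brown vial undisturbed.

Things in the scene. Friction and masses are not known exactly. Their poses are not given: they have to be found in the camera images.
- tall_bottle: Tall white plastic bottle, 205 mm high, 0.34 to 0.62 kg, upright. Body 67 mm across up to 168 mm; above that its ribbed white screw cap, 50 mm across, up to 205 mm (fixed, strong enough to lift it by). Origin: centre of the underside; z up its axis.
- short_bottle: Short white plastic bottle, 150 mm high, 0.11 to 0.21 kg, upright. Body 55 mm across up to 124 mm; above that its ribbed white screw cap, 42 mm across, up to 150 mm (fixed, strong enough to lift it by). Origin: centre of the underside; z up its axis.
- tissue_box: Flat box with a white top and dark blue sides, 40 mm (its x) by 46 mm (its y) by 11 mm high, about 30 g, stiff; lies at the back (+x side) of the tray, behind the bottles. Origin: centre of the underside.
- tray: Bare metal tray, fixed, 170 mm (its x) by 210 mm (its y); floor 3 mm thick, rim 9 mm high, 4 mm thick. Its -x side is the front, towards the robot. Two round dark standing spots, 76 mm across, flush with the floor, are centred at (-36, +52) and (-36, -52) mm in its frame; a bottle stands on each, within 5 mm of its centre; which one on which changes. Origin: centre of the underside.
- side_mat: Flat grey mat, empty, fixed on the worktop, 130 mm (its x) by 210 mm (its y), 3 mm thick; room for both bottles side by side along y. Origin: centre of the underside.
- case: Blue hinged case, fixed, 85 mm (its x) by 130 mm (its y), 51 mm high when shut. Lower half: walls 3 mm thick up to 34 mm, inside 79 by 124 mm, filled with a flat, firm grey pad whose top is 23 mm above the worktop: the box goes on the pad, between the walls. The hinge runs along its y at x = +45, z = 34 mm, the side away from the robot. Origin: centre of the underside.
- case_lid (a joint): Angle of the case's lid (rad): 0 shut, 1.83 fully open; starts open at about 1.75, leaning back past upright. A light shell, 85 mm from hinge to free edge, 130 mm wide, 17 mm deep. Open, its outer face is 17 mm behind the hinge line at the hinge, 25 to 40 mm behind it at the free edge, about 120 mm above the worktop. Turns freely: pushed from behind past upright it falls shut by its weight.
- beaker: Bystander: clear glass beaker, 52 mm across, 67 mm high, standing loose behind the work. Origin: centre of the underside. Do not move it.
- brown_vial: Bystander: brown glass vial with a black cap, 23 mm across, 56 mm high, standing loose behind the work. Origin: centre of the underside. Do not move it.
Things that resemble listed ones, but are neither listed nor needed, are in the scene too. What is shaped like the case but green is not meant.

How it is judged:
By the outcome, as a careful person would: the job done as asked, in the order asked, and still so for the second after the job is handed in, with the robot touching nothing.
It also fails if it takes over 136 s, if anything falls off the work surface, if the arm or the gripper's body presses on something with over 40 N, if the wrist force passes 120 N, or if a joint passes its speed limit or range.

ROBOT

A 6-joint arm with a two-finger parallel gripper is mounted at the origin on a cart in front of the work surface, level with it; the furniture and walls round the work are solid. World frame = base frame: x ahead of the robot, y to its left, z up, the work surface at z = 0. Lengths are in mm, angles in rad, forces in N, time in s.
With the tool pointing down it reaches from about 275 to 1000 mm from the base axis. Payload 8.4 kg.
Tool frame: the origin (TCP) lies midway between the tips of the shut fingers; the grasp point (between the pads) lies ctrl.pinch_z behind it (ctrl.pinch_z is the distance from the TCP to the grasp point, in mm); z points along the fingers, y is the line along which they close (so a half turn about z gives the same grasp; the last joint's range is limited). The gripper opens to 85 mm and grips with 20 to 120 N. Pads are 22 mm wide; open, the fingers measure 114 mm over their backs; the gripper's body (76 mm by 85 mm) begins 54 mm behind the grasp point. The pads swing forward as they close: fully open they stand 13 mm farther back than shut.
Start: joints at [-1.272, 0.353, 1.633, -0, 1.155, -0.002], TCP at [185.176, -596.94, 231.281] pointing down, gripper open.
Joint ranges: [-2.63, 2.63], [-0.92, 2.1], [0.06, 2.66], [-1.3, 4.44], [0, 2.69], [-3.02, 3.02]. Speed limits (rad/s): [2.22, 2.22, 2.79, 3.14, 3.14, 3.14].

INTERFACE

Orientations are given as a rotation vector (axis times angle).
In Python, from bench import ctrl gives the robot as it stands.
- The arm moves only by the tool arm_command, never from a script. Its argument "steps" is a list of rows, each a list of 2 entries, a list of its own where there are three numbers: the shift along the tool's x, y, z in m, then the turn about the tool's z in degrees. In form: [[[x, y, z], spin], ...]. A call has 1 to 10 rows; each row is the pose to reach, as a shift and turn from the pose commanded when the call began, along the tool's axes at that moment; what a row does not reach only later rows make up. A row lasts 1/12 s, in which the tool goes at most 41.7 mm and 7.16 degrees, less where a joint would pass 70% of its speed; a pose out of reach is approached as far as the arm can. A call with a gripper value outside its range is refused whole. "grip" is the closure, from 0 (fully open) to 1 (shut), set as the call begins (left out, the last holds). The fingers move at their own pace and stop on an object; the grip force is fixed at half the most. Time passes only in rows, so rows that repeat a pose let the fingers close. It gives the time, the measured TCP pose, the force, the opening and the grip force at its end, in the units of the state.
- ctrl.get_state(): the state, without advancing time (a new reading comes with each control period).
- ctrl.camera(name): name is "side" or "top" or "wrist"; returns a dict with "pixels" (400x640x3 uint8, red, green, blue), "mtx" (3x3 intrinsics, pixels), "world_from_camera" (4x4, takes a point from camera to world coordinates); the wrist camera has in their place "T_tool_cam" (4x4, takes a point from camera to tool coordinates, whose origin is the TCP and whose axes are the flange's). Camera axes: x right, y down, z forward; pixel columns grow to the right and rows downward; lengths in mm; the calibration is good to about 2 mm. A picture is of the moment at which its call begins: read the wrist's pose just before it. There is no depth.
- ctrl.close_job(): hands the job in; it is judged then, once.
Trained networks look in the newest picture that a camera, given by its name, has taken for a name from the list of things; names that differ only in an ending like _2 or _b are one class to them, and where a whole thing is asked for, a point or a joint stands for the part that bears it (a point fixed in the world has none). Each returns a list of dicts, best first, with "confidence" (0 to 1); they miss things now and then, are a little off and sometimes report something else, mostly with a low value. They report only what shows in the picture. A call takes as long as a camera call. They do not tell look-alikes from the thing itself.
- ctrl.regions_of(camera, thing): "region" (400x640 bool, what is visible of it) and "extent" ([left, top, width, height] in pixels, round what is visible of it).
The state is a dict: "time": time; "joints": joint angles; "qvel": joint speeds; "tau": joint torques, N m; "tool_pos": TCP position; "orientation": TCP orientation; "wrist_force": force on the tool from outside, world axes, zero at the start; "wrist_torque": the same for the moment, N m; "grip_width": finger opening in mm; "grip_force": force on a finger pad.
Only numpy, scipy, OpenCV 4.12 (cv2) and the standard library are available. Lean on these libraries where they do the work, as an engineer would, in place of code of your own. Each camera call takes 0.05 s, during which the arm holds its last target. There are 200 camera calls.

## Working session

There is one attempt and no reset: what is moved stays moved. The work goes in short steps, Python scripts to look and compute and a tool call to move; the robot and the scene stay as the last step left them, time stands still between calls to the robot, and variables do not carry over. Pictures are saved under pics/ and viewed, at most 14 in all, crops included, and the job is handed in when it is done.

Besides the shell and the picture viewer there is one more tool, called after "Request:" as name([rows], argument=value, ...), one row to a line, values as JSON. arm_command: Moves the arm, as the interface text tells. Its arguments: {"type":"object","properties":{"steps":{"type":"array","items":{"type":"array"}},"grip":{"type":"number"}},"required":["steps"]}

```bash
ls && mkdir -p pics && python3 - <<'E'
from bench import ctrl
import cv2,numpy as np
np.set_printoptions(precision=3,suppress=True)
print(ctrl.pinch_z, ctrl.get_state())
for n in ("top","side"):
    c=ctrl.camera(n); cv2.imwrite(f"pics/{n}0.png",c["pixels"][:,:,::-1])
    print(n,c["mtx"],c["world_from_camera"])
    for t in ("tall_bottle","short_bottle","tissue_box","tray","side_mat","case","case_lid","beaker","brown_vial"):
        print(t,[(round(float(r["confidence"]),2),[int(v) for v in r["extent"]]) for r in ctrl.regions_of(n,t)])
E
```

```text
pics
18.700000000000003 {'time': 0.0, 'joints': array([-1.272,  0.354,  1.634,  0.   ,  1.155, -0.002]), 'qvel': array([ 0.   , -0.   , -0.001,  0.001,  0.   ,  0.001]), 'tau': array([ -0.   , -60.525, -34.207,  -0.   ,   0.009,  -0.   ]), 'tool_pos': array([ 185.057, -596.48 ,  230.571]), 'orientation': array([-3.105, -0.471,  0.   ]), 'wrist_force': array([ 0.226, -0.118, -0.47 ]), 'wrist_torque': array([ 0.054, -0.023,  0.042]), 'grip_force': 0.0, 'grip_width': 85.34395701639384}
top [[388.549   0.    323.854]
 [  0.    388.549 192.851]
 [  0.      0.      1.   ]] [[   0.021   -0.997    0.072  518.146]
 [  -1.      -0.022   -0.009    2.177]
 [   0.01    -0.072   -0.997 1111.953]
 [   0.       0.       0.       1.   ]]
tall_bottle [(0.71, [194, 239, 36, 31])]
short_bottle [(0.75, [155, 233, 40, 24])]
tissue_box [(0.6, [199, 213, 20, 16])]
tray [(0.86, [171, 197, 80, 77])]
side_mat []
case [(0.84, [300, 159, 55, 56]), (0.8, [284, 234, 54, 41])]
case_lid [(0.94, [283, 238, 54, 37]), (0.87, [305, 163, 50, 19])]
beaker [(0.83, [353, 120, 20, 26])]
brown_vial []
side [[515.377   0.    322.008]
 [  0.    515.377 201.095]
 [  0.      0.      1.   ]] [[    0.957    -0.191     0.219   231.279]
 [   -0.29     -0.589     0.755 -1280.354]
 [   -0.015    -0.786    -0.618  1099.273]
 [    0.        0.        0.        1.   ]]
tall_bottle []
short_bottle []
tissue_box [(0.45, [268, 166, 12, 2])]
tray [(0.58, [243, 152, 46, 34])]
side_mat [(0.88, [299, 252, 53, 62]), (0.51, [242, 153, 49, 35])]
case [(0.73, [304, 172, 42, 57]), (0.68, [257, 190, 25, 39])]
case_lid [(0.86, [328, 177, 16, 39]), (0.59, [252, 193, 30, 32])]
beaker []
brown_vial [(0.5, [364, 184, 4, 17])]
```

```bash
python3 - <<'E'
import cv2
a=cv2.imread("pics/top0.png");b=cv2.imread("pics/side0.png")
cv2.imwrite("pics/top0c.png",cv2.resize(a[100:300,120:520],(800,400),interpolation=cv2.INTER_CUBIC))
cv2.imwrite("pics/side0c.png",cv2.resize(b[120:340,180:480],(800,587),interpolation=cv2.INTER_CUBIC))
E
```

```text
(no output)
```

View pics/top0c.png

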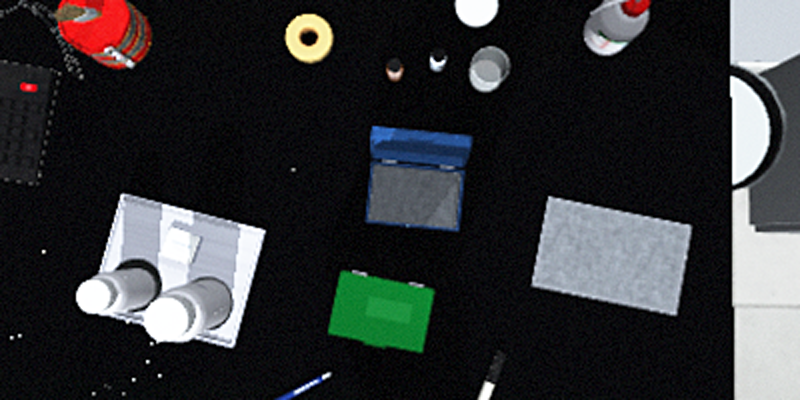

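View pics/side0c.png

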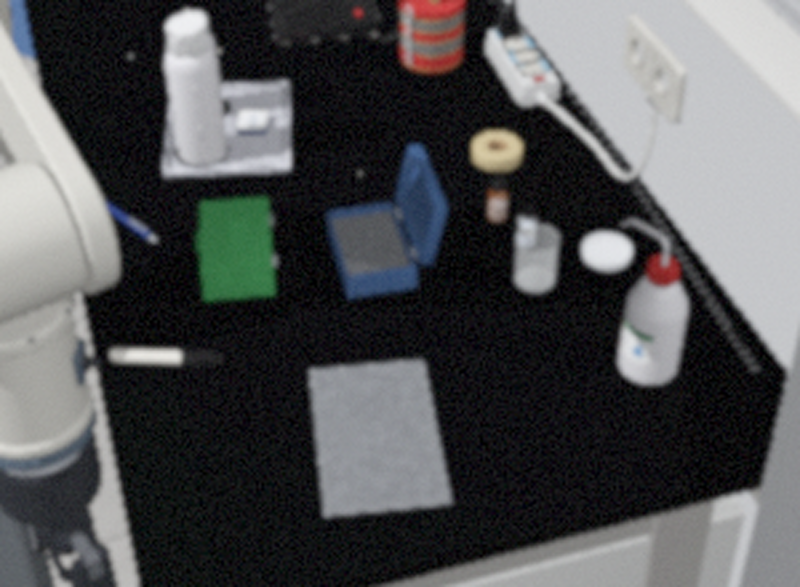

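The top view (2x crop, offset 120,100) shows the tray at crop (175,270), with the short bottle left (cap at 95,295) and the tall one right (cap at 170,318). The box is at (182,243), the open blue case at (418,180), the green look-alike at (380,310), and the mat at (612,256). The beaker (488,68) and vial (394,70) stand behind. The side view agrees.

```bash
cat > h.py <<'E'
import numpy as np, cv2
from scipy.spatial.transform import Rotation as R
np.set_printoptions(precision=1,suppress=True)
def unproj(uv,z,K,T):
    uv=np.atleast_2d(np.asarray(uv,float)); d=np.c_[uv,np.ones(len(uv))]@np.linalg.inv(K).T@T[:3,:3].T
    return T[:3,3]+d*((z-T[2,3])/d[:,2])[:,None]
def proj(p,K,T):
    c=(np.atleast_2d(p)-T[:3,3])@T[:3,:3]; q=c@K.T; return q[:,:2]/q[:,2:]
def wristT(ctrl):
    s=ctrl.get_state(); c=ctrl.camera("wrist"); T=np.eye(4); T[:3,:3]=R.from_rotvec(s["orientation"]).as_matrix(); T[:3,3]=s["tool_pos"]
    return c["pixels"],c["mtx"],T@c["T_tool_cam"],s
def delta(s,target,yaw=None):
    """shift (m, tool axes) and spin (deg) from state s to world target TCP (mm); yaw = world angle of tool y (deg, mod 180)"""
    M=R.from_rotvec(s["orientation"]).as_matrix(); d=M.T@(np.array(target)-s["tool_pos"])/1000
    cur=np.degrees(np.arctan2(M[1,1],M[0,1])); sp=None
    if yaw is not None: sp=-((yaw-cur+90)%180-90)
    return np.round(d,4),sp,cur
def rect(m,z,K,T):
    c=max(cv2.findContours(m.astype(np.uint8),cv2.RETR_EXTERNAL,cv2.CHAIN_APPROX_NONE)[0],key=cv2.contourArea)[:,0]
    p=unproj(c,z,K,T)[:,:2].astype(np.float32); return cv2.minAreaRect(p),p
E
python3 - <<'E'
from bench import ctrl
from h import *
c=ctrl.camera("top");K,T=c["mtx"],c["world_from_camera"];im=c["pixels"]
for t,z in (("tall_bottle",205),("short_bottle",150),("tissue_box",14),("tray",9),("side_mat",3),("case",34),("case_lid",34),("beaker",0),("brown_vial",30)):
    for r in ctrl.regions_of("top",t):
        print(t,round(float(r["confidence"]),2),np.array(rect(r["region"],z,K,T)[0][0]),np.array(rect(r["region"],z,K,T)[0][1]),rect(r["region"],z,K,T)[0][2])
# mat by colour
hsv=cv2.cvtColor(im,cv2.COLOR_RGB2HSV)
m=np.zeros(im.shape[:2],bool); m[190:265,375:475]=True
print("mat",rect(m&(hsv[...,2]>90),3,K,T)[0])
f=lambda p:np.array(p)/2+[120,100]
print("tray cor",unproj(f([(122,194),(266,230),(233,347)]),9,K,T))
print("case rim",unproj(f([(370,163),(464,172),(459,231),(366,222)]),34,K,T))
print("lid edge",unproj(f([(371,127),(471,135)]),118,K,T))
print("caps",unproj(f([(95,295)]),150,K,T),unproj(f([(170,318)]),205,K,T))
print("vial/beaker", unproj(f([(394,76),(488,85)]),0,K,T))
print("box",unproj(f([(182,243)]),14,K,T))
E
```

```text
tall_bottle 0.6 [435.3 246.2] [ 61.2 102. ] 19.676136016845703
short_bottle 0.8 [452.4 349.7] [54.2 96.4] 7.542424201965332
tissue_box 0.69 [507.9 310.2] [45.3 38.7] 72.90303039550781
tray 0.86 [475.1 316.3] [214.6 172. ] 76.5167465209961
side_mat 0.73 [ 507.4 -298.1] [210.  130.4] 79.51980590820312
side_mat 0.39 [418.6 299.6] [ 74.5 123.6] 27.753238677978516
case 0.91 [423.   27.2] [134.4  96.7] 79.93964385986328
case 0.76 [608.9 -18.5] [136.  136.5] 85.51734924316406
case_lid 0.81 [422.2  27.5] [135.9  92.9] 79.94026184082031
case_lid 0.64 [652.6 -20.4] [137.6  47.2] 84.90409851074219
beaker 0.78 [ 772.8 -119.6] [55.6 66.8] 46.33717727661133
beaker 0.48 [416.3 300.7] [ 75.9 122.3] 19.676054000854492
beaker 0.43 [611.4 -19.4] [142.  141.9] 84.930419921875
brown_vial 0.52 [608.8 -19.9] [138.5 136.4] 85.87171936035156
brown_vial 0.39 [762.1  15.7] [22.9 16.9] 1.3134856224060059
mat ((505.4873962402344, -299.53057861328125), (211.24595642089844, 131.37477111816406), 79.71492767333984)
tray cor [[576.9 397.1   9. ]
 [530.3 191.8   9. ]
 [366.  232.3   9. ]]
case rim [[626.3  46.1  34. ]
 [616.6 -85.2  34. ]
 [534.4 -79.5  34. ]
 [544.1  49.6  34. ]]
lid edge [[664.5  42.5 118. ]
 [657.  -86.6 118. ]]
caps [[445.  373.7 150. ]] [[424.6 265.  205. ]]
vial/beaker [[ 757.1   15.8    0. ]
 [ 747.1 -120.7    0. ]]
box [[509.6 308.1  14. ]]
```

```bash
python3 - <<'E'
from bench import ctrl
from h import *
p,K,T,s=wristT(ctrl); print(ctrl.camera("wrist")["T_tool_cam"],K)
print(delta(s,(s["tool_pos"][0],s["tool_pos"][1],380)),delta(s,(435,300,400),-13.2))
E
```

```text
[[   0.    -1.    -0.3   78.8]
 [   1.     0.    -0.     1.1]
 [   0.    -0.3    1.  -141.5]
 [   0.     0.     0.     1. ]] [[333.2   0.  323.4]
 [  0.  333.2 205. ]
 [  0.    0.    1. ]]
(array([ 0. ,  0. , -0.1]), None, np.float64(-72.76593912258345)) (array([ 0.5, -0.8, -0.2]), np.float64(-59.565939122583444), np.float64(-72.76593912258345))
```

Request:
arm_command([
  [[0,0,-0.04],0],
  [[0.1,-0.15,-0.17],-8],
  [[0.505,-0.782,-0.17],-60],
  [[0.505,-0.782,-0.17],-60],
  [[0.505,-0.782,-0.17],-60],
  [[0.505,-0.782,-0.17],-60],
  [[0.505,-0.782,-0.17],-60],
  [[0.505,-0.782,-0.17],-60],
  [[0.505,-0.782,-0.17],-60],
  [[0.505,-0.782,-0.17],-60],
], grip=0)

```text
time: 2.43
tool_pos: [283.6, -243.9, 335.0]
orientation: [2.448, 1.968, 0.0]
wrist_force: [0.8, 0.9, 0.8]
grip_width: 85.0
grip_force: 0.0
```

```bash
cat >> h.py <<'E'
def go(s,*tg):
    for t in tg:
        d,sp,cur=delta(s,*t); print("mm",d*1000,"spin",None if sp is None else round(float(sp),1),"cur",round(float(cur),1))
E
python3 - <<'E'
from bench import ctrl
from h import *
s=ctrl.get_state(); go(s,((435,300,400),-13.2))
E
```

```text
mm [563.7  31.2 -65.1] spin 0.8 cur -12.4
```

Request:
arm_command([
  [[0.564,0.031,-0.065],0.8],
  [[0.564,0.031,-0.065],0.8],
  [[0.564,0.031,-0.065],0.8],
  [[0.564,0.031,-0.065],0.8],
  [[0.564,0.031,-0.065],0.8],
  [[0.564,0.031,-0.065],0.8],
  [[0.564,0.031,-0.065],0.8],
  [[0.564,0.031,-0.065],0.8],
  [[0.564,0.031,-0.065],0.8],
  [[0.564,0.031,-0.065],0.8],
])

```text
time: 3.27
tool_pos: [397.1, 154.8, 382.8]
orientation: [2.467, 1.944, 0.001]
wrist_force: [1.4, -0.4, -0.5]
grip_width: 85.6
grip_force: 0.0
```

Request:
arm_command([
  [[0.15,0.008,-0.017],0],
  [[0.15,0.008,-0.017],0],
  [[0.15,0.008,-0.017],0],
  [[0.15,0.008,-0.017],0],
  [[0.15,0.008,-0.017],0],
  [[0.15,0.008,-0.017],0],
])

```text
time: 3.77
tool_pos: [440.1, 297.4, 398.8]
orientation: [2.466, 1.946, -0.002]
wrist_force: [-0.9, -1.8, -0.1]
grip_width: 85.5
grip_force: 0.0
```

```bash
python3 - <<'E'
from bench import ctrl
from h import *
p,K,T,s=wristT(ctrl); cv2.imwrite("pics/w1.png",p[:,:,::-1]); print(s["time"],s["tool_pos"])
for t,z in (("tall_bottle",205),("short_bottle",150),("tissue_box",14),("tray",9)):
    for r in ctrl.regions_of("wrist",t):
        b=rect(r["region"],z,K,T)[0]; print(t,round(float(r["confidence"]),2),r["extent"],np.array(b[0]),np.array(b[1]),b[2])
E
```

```text
3.7667 [440.1 297.4 398.8]
tall_bottle 0.93 [291.6, 146.7, 55.3, 78.4] [432.3 287.4] [85.9 54.6] 76.59099578857422
tray 0.84 [287.7, 57.4, 113.1, 138.2] [474.6 316.2] [209.5 170.4] 76.57296752929688
```

View pics/w1.png

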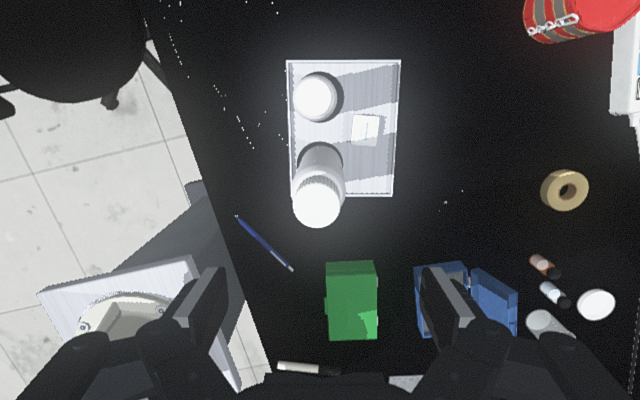

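```bash
python3 - <<'E'
from bench import ctrl
from h import *
p,K,T,s=wristT(ctrl)
a=np.linspace(0,2*np.pi,120,endpoint=False)
g=cv2.GaussianBlur(cv2.cvtColor(p,cv2.COLOR_RGB2GRAY),(3,3),0).astype(np.float32)
print(T[:3,3])
big=cv2.resize(p[40:240,250:430],None,fx=3,fy=3,interpolation=cv2.INTER_CUBIC)
def circ(x,y,z,r): return proj(np.c_[x+r*np.cos(a),y+r*np.sin(a),0*a+z],K,T)
samp=lambda q:cv2.remap(g,q[:,0].astype(np.float32)[:,None],q[:,1].astype(np.float32)[:,None],cv2.INTER_LINEAR).ravel()
for n,x0,y0,z,r in (("tall",425,268,205,25),("short",447,374,150,21)):
    best=max(((np.mean(np.clip(samp(circ(x,y,z,r-1.5))-samp(circ(x,y,z,r+2)),0,60)),x,y) for x in np.arange(x0-16,x0+16,1) for y in np.arange(y0-16,y0+16,1)))
    print(n,best)
    q=(circ(best[1],best[2],z,r)-[250,40])*3; cv2.polylines(big,[q.astype(int)],True,(255,0,0),1)
for sp in ((451.6,375.1),(427.5,273.9)):
    q=(circ(*sp,3,38)-[250,40])*3; cv2.polylines(big,[q.astype(int)],True,(0,200,0),1)
cv2.imwrite("pics/w1o.png",big[:,:,::-1])
E
```

```text
[458.8 370.8 541. ]
tall (np.float32(55.50196), np.int64(425), np.int64(268))
short (np.float32(39.637825), np.int64(446), np.int64(375))
```

View pics/w1o.png

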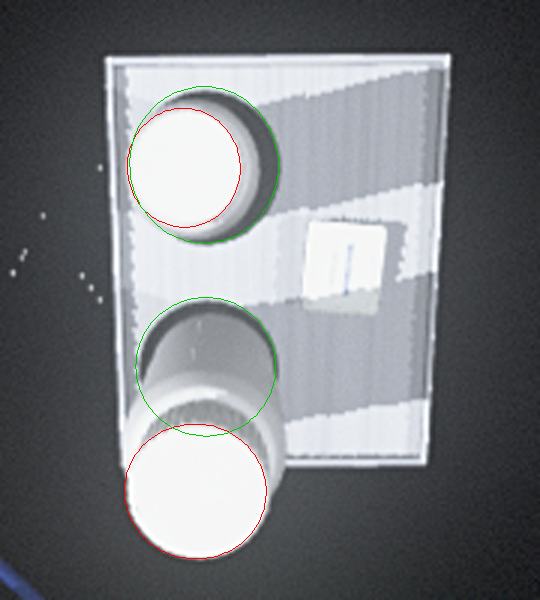

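```bash
python3 - <<'E'
from bench import ctrl
from h import *
s=ctrl.get_state(); go(s,((425,268,260),-13.3),((425,268,167),-13.3))
E
```

```text
mm [-30.1  -8.2 139.5] spin -0.3 cur -13.6
mm [-30.1  -8.2 232.5] spin -0.3 cur -13.6
```

Request:
arm_command([
  [[-0.03,-0.008,0.04],0],
  [[-0.03,-0.008,0.08],0],
  [[-0.03,-0.008,0.12],0],
  [[-0.03,-0.008,0.15],0],
  [[-0.03,-0.008,0.175],0],
  [[-0.03,-0.008,0.195],0],
  [[-0.03,-0.008,0.215],0],
  [[-0.03,-0.008,0.232],0],
  [[-0.03,-0.008,0.232],0],
  [[-0.03,-0.008,0.232],0],
])

```text
time: 4.9
tool_pos: [425.0, 268.4, 167.2]
orientation: [-2.469, -1.943, 0.002]
wrist_force: [-0.5, 0.7, 0.5]
grip_width: 85.2
grip_force: 0.0
```

Request:
arm_command([
  [[0,0,0],0],
  [[0,0,0],0],
  [[0,0,0],0],
  [[0,0,0],0],
  [[0,0,0],0],
  [[0,0,0],0],
  [[0,0,0],0],
  [[0,0,0],0],
], grip=1)

```text
time: 5.57
tool_pos: [426.6, 269.5, 168.9]
orientation: [2.467, 1.943, 0.005]
wrist_force: [0.0, -0.9, 6.9]
grip_width: 49.0
grip_force: 62.5
```

```bash
python3 - <<'E'
from bench import ctrl
from h import *
s=ctrl.get_state(); go(s,((496.5,-350,322),-10.4))
E
```

```text
mm [-585.6  213.6 -153.6] spin -3.2 cur -13.6
```

Request:
arm_command([
  [[0,0,-0.01],0],
  [[0,0,-0.03],0],
  [[0,0,-0.055],0],
  [[0,0,-0.085],0],
  [[0,0,-0.11],0],
  [[0,0,-0.13],0],
  [[0,0,-0.145],0],
  [[0,0,-0.15],0],
  [[0,0,-0.15],0],
  [[0,0,-0.15],0],
])

```text
time: 6.4
tool_pos: [424.8, 268.8, 316.7]
orientation: [-2.468, -1.944, 0.001]
wrist_force: [0.7, 0.5, -4.5]
grip_width: 48.8
grip_force: 63.5
```

Request:
arm_command([
  [[-0.006,0.002,0],0],
  [[-0.018,0.006,0],0],
  [[-0.035,0.013,0],0],
  [[-0.059,0.021,0],0],
  [[-0.088,0.032,0],0],
  [[-0.117,0.043,0],0],
  [[-0.146,0.053,0],0],
  [[-0.176,0.064,0],0],
  [[-0.205,0.075,0],0],
  [[-0.234,0.085,0],0],
])

```text
time: 7.23
tool_pos: [452.2, 19.1, 316.5]
orientation: [-2.468, -1.943, 0.002]
wrist_force: [1.1, -1.0, -4.4]
grip_width: 48.7
grip_force: 63.5
```

Request:
arm_command([
  [[-0.029,0.011,0],0],
  [[-0.059,0.021,0],0],
  [[-0.088,0.032,0],0],
  [[-0.117,0.043,0],0],
  [[-0.146,0.053,0],0],
  [[-0.176,0.064,0],0],
  [[-0.205,0.075,0],0],
  [[-0.234,0.085,0],0],
  [[-0.263,0.096,0],0],
  [[-0.293,0.107,0],0],
])

```text
time: 8.07
tool_pos: [486.9, -290.3, 316.2]
orientation: [-2.467, -1.942, 0.001]
wrist_force: [1.1, 0.7, -4.6]
grip_width: 48.7
grip_force: 63.5
```

Request:
arm_command([
  [[-0.022,0.008,0],-1],
  [[-0.04,0.014,0],-2],
  [[-0.052,0.019,0],-3],
  [[-0.058,0.021,0],-3],
  [[-0.059,0.021,0],-3],
  [[-0.059,0.021,0],-3],
  [[-0.059,0.021,0],-3],
  [[-0.059,0.021,0],-3],
])

```text
time: 8.73
tool_pos: [494.7, -349.7, 317.2]
orientation: [-2.416, -2.008, -0.0]
wrist_force: [-0.7, 0.7, -4.8]
grip_width: 48.8
grip_force: 63.5
```

```bash
python3 - <<'E'
from bench import ctrl
from h import *
s=ctrl.get_state(); print(s["tool_pos"]);go(s,((496.5,-350,174.5),-10.4))
c=ctrl.camera("top");K,T=c["mtx"],c["world_from_camera"]
m=np.zeros((400,640),bool);m[150:300,350:500]=True
cv2.imwrite("pics/t2.png",cv2.resize(c["pixels"][100:300,120:520],(800,400))[:,:,::-1])
E
```

```text
[ 494.7 -349.7  317.2]
mm [ -0.1   1.8 142.7] spin -0.1 cur -10.5
```

View pics/t2.png

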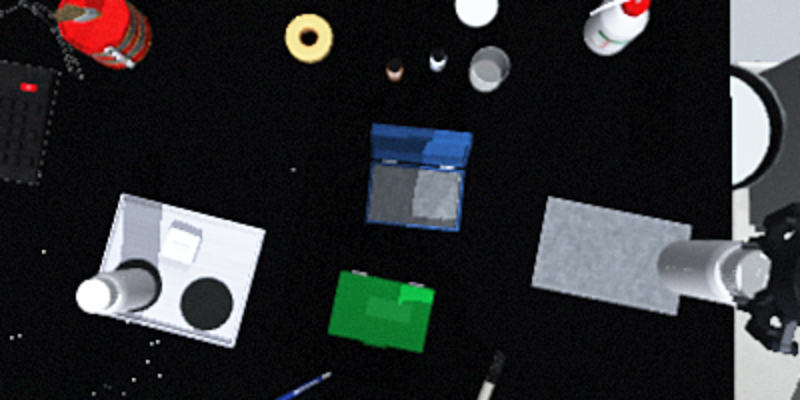

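Tall bottle hangs upright (cap at about (745,270) in the crop) with its foot over the right end of the mat; the tray spot is free and the box at (182,243) is clear. Lowering now.

Request:
arm_command([
  [[0,0.001,0.02],0],
  [[0,0.001,0.05],0],
  [[0,0.001,0.08],0],
  [[0,0.001,0.105],0],
  [[0,0.001,0.123],0],
  [[0,0.001,0.135],0],
  [[0,0.001,0.142],0],
  [[0,0.001,0.145],0],
  [[0,0.001,0.147],0],
  [[0,0.001,0.148],0],
])

```text
time: 9.62
tool_pos: [496.5, -351.1, 170.2]
orientation: [2.415, 2.007, 0.001]
wrist_force: [0.4, 0.7, -4.4]
grip_width: 48.5
grip_force: 63.5
```

Request:
arm_command([
  [[0,0,0.001],0],
  [[0,0,0.001],0],
  [[0,0,0.001],0],
])

```text
time: 9.87
tool_pos: [496.4, -351.1, 169.1]
orientation: [2.415, 2.006, 0.001]
wrist_force: [-0.3, -0.6, -3.4]
grip_width: 49.1
grip_force: 63.7
```

Force begins to drop; contact is near. Lower 1 mm more, then release and rise.

Request:
arm_command([
  [[0,0,0.001],0],
  [[0,0,0.001],0],
  [[0,0,0.001],0],
])

```text
time: 10.12
tool_pos: [496.5, -351.5, 169.0]
orientation: [2.415, 2.006, 0.0]
wrist_force: [-2.1, -0.9, 6.2]
grip_width: 48.8
grip_force: 64.3
```

Request:
arm_command([
  [[0,0,0],0],
  [[0,0,0],0],
  [[0,0,0],0],
  [[0,0,0],0],
  [[0,0,0],0],
  [[0,0,0],0],
  [[0,0,0],0],
  [[0,0,-0.02],0],
  [[0,0,-0.06],0],
  [[0,0,-0.1],0],
], grip=0)

```text
time: 10.95
tool_pos: [494.9, -350.0, 266.9]
orientation: [-2.414, -2.005, 0.002]
wrist_force: [0.6, -0.5, -0.0]
grip_width: 85.6
grip_force: 0.0
```

```bash
python3 - <<'E'
from bench import ctrl
from h import *
s=ctrl.get_state(); print(s["tool_pos"]);go(s,((446,375,270),-13.4))
E
```

```text
[ 494.9 -350.   266.9]
mm [ 703.7 -181.    -1.3] spin 2.8 cur -10.6
```

Request:
arm_command([
  [[0.704,-0.181,-0.002],3],
  [[0.704,-0.181,-0.002],3],
  [[0.704,-0.181,-0.002],3],
  [[0.704,-0.181,-0.002],3],
  [[0.704,-0.181,-0.002],3],
  [[0.704,-0.181,-0.002],3],
  [[0.704,-0.181,-0.002],3],
  [[0.704,-0.181,-0.002],3],
  [[0.704,-0.181,-0.002],3],
  [[0.704,-0.181,-0.002],3],
])

```text
time: 11.78
tool_pos: [467.4, 66.9, 268.7]
orientation: [2.468, 1.943, 0.001]
wrist_force: [0.9, -0.5, -0.0]
grip_width: 85.4
grip_force: 0.0
```

```bash
python3 - <<'E'
from bench import ctrl
from h import *
s=ctrl.get_state(); print(s["tool_pos"]);go(s,((446,375,270),-13.4))
E
```

```text
[467.4  66.9 268.7]
mm [294.5 -93.1  -1.3] spin -0.2 cur -13.6
```

Request:
arm_command([
  [[0.2945,-0.093,-0.001],0],
  [[0.2945,-0.093,-0.001],0],
  [[0.2945,-0.093,-0.001],0],
  [[0.2945,-0.093,-0.001],0],
  [[0.2945,-0.093,-0.001],0],
  [[0.2945,-0.093,-0.001],0],
  [[0.2945,-0.093,-0.001],0],
  [[0.2945,-0.093,-0.001],0],
  [[0.2945,-0.093,-0.001],0],
  [[0.2945,-0.093,-0.001],0],
])

```text
time: 12.62
tool_pos: [446.2, 373.4, 268.9]
orientation: [2.466, 1.946, -0.002]
wrist_force: [0.2, -0.2, -0.1]
grip_width: 85.4
grip_force: 0.0
```

```bash
python3 - <<'E'
from bench import ctrl
from h import *
p,K,T,s=wristT(ctrl)
print(s["tool_pos"]);go(s,((446,375,92),-13.4))
for t,z in (("short_bottle",150),):
    for r in ctrl.regions_of("wrist",t):
        b=rect(r["region"],z,K,T)[0]; print(t,round(float(r["confidence"]),2),r["extent"],np.array(b[0]),np.array(b[1]),b[2])
cv2.imwrite("pics/w3.png",p[:,:,::-1])
E
```

```text
[446.2 373.4 268.9]
mm [  1.7  -0.5 176.9] spin -0.1 cur -13.5
short_bottle 0.78 [297.0, 143.0, 58.9, 79.9] [450.4 386.6] [47.1 62. ] 1.3881374597549438
```

View pics/w3.png

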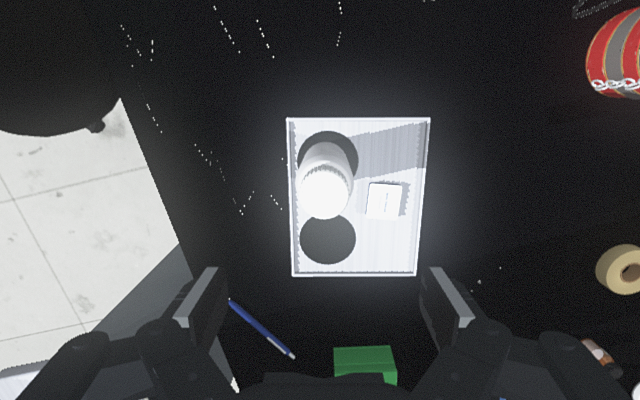

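The short bottle's cap is centred between the fingers (324,193), the tall bottle's empty spot is at (327,240), and the box is at (385,200).

Request:
arm_command([
  [[0.001,0,0.035],0],
  [[0.001,0,0.07],0],
  [[0.001,0,0.1],0],
  [[0.001,0,0.12],0],
  [[0.001,0,0.14],0],
  [[0.001,0,0.155],0],
  [[0.001,0,0.167],0],
  [[0.001,0,0.177],0],
  [[0.001,0,0.177],0],
  [[0.001,0,0.177],0],
])

```text
time: 13.55
tool_pos: [447.0, 373.6, 92.6]
orientation: [2.469, 1.943, -0.0]
wrist_force: [-0.2, 0.3, 0.1]
grip_width: 85.0
grip_force: 0.0
```

Request:
arm_command([
  [[0,0,0],0],
  [[0,0,0],0],
  [[0,0,0],0],
  [[0,0,0],0],
  [[0,0,0],0],
  [[0,0,0],0],
  [[0,0,0],0],
  [[0,0,0],0],
], grip=1)

```text
time: 14.22
tool_pos: [447.4, 374.7, 93.8]
orientation: [-2.468, -1.944, -0.003]
wrist_force: [-1.3, -1.6, 5.8]
grip_width: 51.8
grip_force: 62.6
```

Request:
arm_command([
  [[0,0,-0.01],0],
  [[0,0,-0.03],0],
  [[0,0,-0.055],0],
  [[0,0,-0.085],0],
  [[0,0,-0.11],0],
  [[0,0,-0.13],0],
  [[0,0,-0.145],0],
  [[0,0,-0.15],0],
  [[0,0,-0.15],0],
  [[0,0,-0.15],0],
])

```text
time: 15.05
tool_pos: [446.5, 373.8, 242.1]
orientation: [2.468, 1.944, -0.001]
wrist_force: [0.2, -0.2, -3.1]
grip_width: 52.0
grip_force: 63.6
```

```bash
python3 - <<'E'
from bench import ctrl
from h import *
s=ctrl.get_state(); print(s["tool_pos"]);go(s,((515.5,-248,242),-10.4))
E
```

```text
[446.5 373.8 242.1]
mm [-588.3  212.9    0.2] spin -3.2 cur -13.6
```

Request:
arm_command([
  [[-0.006,0.002,0],0],
  [[-0.018,0.006,0],0],
  [[-0.035,0.013,0],0],
  [[-0.059,0.021,0],0],
  [[-0.088,0.032,0],0],
  [[-0.117,0.043,0],0],
  [[-0.146,0.053,0],0],
  [[-0.176,0.064,0],0],
  [[-0.205,0.075,0],0],
  [[-0.234,0.085,0],0],
])

```text
time: 15.88
tool_pos: [473.7, 124.1, 241.6]
orientation: [-2.468, -1.943, 0.003]
wrist_force: [1.0, 0.3, -1.7]
grip_width: 51.4
grip_force: 63.6
```

Request:
arm_command([
  [[-0.029,0.011,0],0],
  [[-0.059,0.021,0],0],
  [[-0.088,0.032,0],0],
  [[-0.117,0.043,0],0],
  [[-0.146,0.053,0],0],
  [[-0.176,0.064,0],0],
  [[-0.205,0.075,0],0],
  [[-0.234,0.085,0],0],
  [[-0.263,0.096,0],0],
  [[-0.293,0.107,0],0],
])

```text
time: 16.72
tool_pos: [508.4, -185.2, 241.5]
orientation: [-2.467, -1.942, 0.002]
wrist_force: [1.2, 0.5, -2.1]
grip_width: 51.4
grip_force: 63.6
```

Request:
arm_command([
  [[-0.022,0.008,0],-1],
  [[-0.04,0.014,0],-2],
  [[-0.053,0.019,0],-3],
  [[-0.06,0.021,0],-3],
  [[-0.061,0.021,0],-3],
  [[-0.061,0.021,0],-3],
  [[-0.061,0.021,0],-3],
  [[-0.061,0.021,0],-3],
])

```text
time: 17.38
tool_pos: [515.7, -246.6, 242.3]
orientation: [-2.416, -2.008, 0.0]
wrist_force: [0.9, 0.3, -1.5]
grip_width: 51.6
grip_force: 63.5
```

```bash
python3 - <<'E'
from bench import ctrl
from h import *
s=ctrl.get_state(); print(s["tool_pos"]);go(s,((515.5,-248,93),-10.4))
c=ctrl.camera("top")
cv2.imwrite("pics/t4.png",cv2.resize(c["pixels"][150:300,340:540],(800,600))[:,:,::-1])
E
```

```text
[ 515.7 -246.6  242.3]
mm [ -1.5   0.1 149.3] spin -0.1 cur -10.5
```

View pics/t4.png

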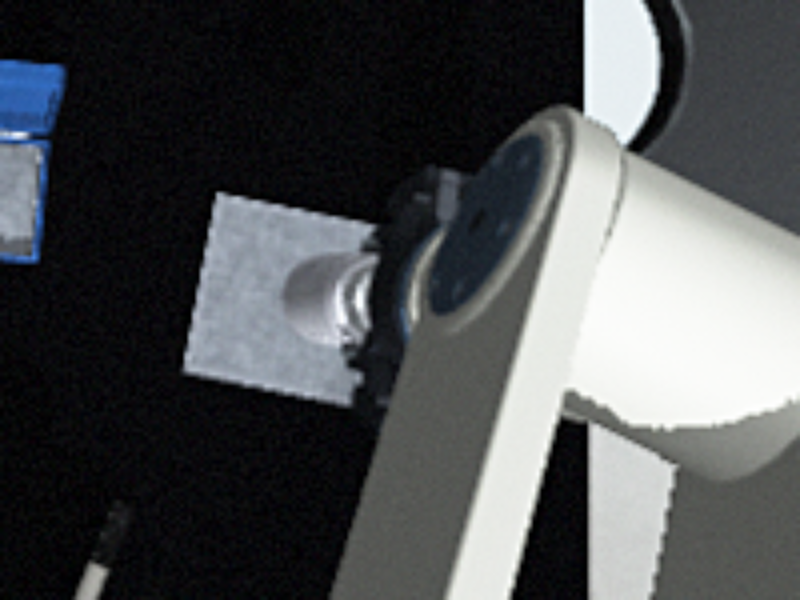

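The short bottle hangs upright over the left half of the mat (crop 320,300); the arm hides the tall bottle here. Lowering.

Request:
arm_command([
  [[-0.001,0,0.02],0],
  [[-0.001,0,0.05],0],
  [[-0.001,0,0.08],0],
  [[-0.001,0,0.105],0],
  [[-0.001,0,0.123],0],
  [[-0.001,0,0.135],0],
  [[-0.001,0,0.142],0],
  [[-0.001,0,0.145],0],
  [[-0.001,0,0.147],0],
  [[-0.001,0,0.148],0],
])

```text
time: 18.27
tool_pos: [516.5, -248.7, 95.2]
orientation: [2.415, 2.007, 0.001]
wrist_force: [-0.0, -1.1, -1.9]
grip_width: 51.3
grip_force: 63.5
```

Request:
arm_command([
  [[0,0,0.001],0],
  [[0,0,0.001],0],
  [[0,0,0.001],0],
])

```text
time: 18.52
tool_pos: [516.1, -248.7, 94.0]
orientation: [2.416, 2.007, 0.001]
wrist_force: [-0.1, 0.1, -2.5]
grip_width: 51.5
grip_force: 63.5
```

Request:
arm_command([
  [[0,0,0.001],0],
  [[0,0,0.001],0],
  [[0,0,0.001],0],
])

```text
time: 18.77
tool_pos: [516.2, -248.9, 93.8]
orientation: [2.416, 2.007, 0.001]
wrist_force: [-2.1, 1.2, 8.8]
grip_width: 51.6
grip_force: 64.7
```

Request:
arm_command([
  [[0,0,0],0],
  [[0,0,0],0],
  [[0,0,0],0],
  [[0,0,0],0],
  [[0,0,0],0],
  [[0,0,0],0],
  [[0,0,-0.02],0],
  [[0,0,-0.06],0],
  [[0,0,-0.1],0],
  [[0,0,-0.14],0],
], grip=0)

```text
time: 19.6
tool_pos: [515.2, -248.2, 233.6]
orientation: [-2.416, -2.007, 0.001]
wrist_force: [0.5, -0.6, -0.2]
grip_width: 85.1
grip_force: 0.0
```

```bash
python3 - <<'E'
from bench import ctrl
from h import *
s=ctrl.get_state(); print(s["tool_pos"]);go(s,((508.5,309,230),76.6))
E
```

```text
[ 515.2 -248.2  233.6]
mm [ 546.5 -108.8    4. ] spin -87.2 cur -10.6
```

Request:
arm_command([
  [[0.546,-0.109,0.004],-70],
  [[0.546,-0.109,0.004],-70],
  [[0.546,-0.109,0.004],-70],
  [[0.546,-0.109,0.004],-70],
  [[0.546,-0.109,0.004],-70],
  [[0.546,-0.109,0.004],-70],
  [[0.546,-0.109,0.004],-70],
  [[0.546,-0.109,0.004],-70],
  [[0.546,-0.109,0.004],-70],
  [[0.546,-0.109,0.004],-70],
])

```text
time: 20.43
tool_pos: [510.1, 170.2, 229.5]
orientation: [0.818, 3.033, 0.0]
wrist_force: [1.6, -0.4, 0.3]
grip_width: 85.4
grip_force: 0.0
```

```bash
python3 - <<'E'
from bench import ctrl
from h import *
s=ctrl.get_state(); print(s["tool_pos"]);go(s,((508.5,309,200),76.6))
E
```

```text
[510.1 170.2 229.5]
mm [ 71.1 119.2  29.6] spin -16.8 cur 59.8
```

Request:
arm_command([
  [[0.071,0.119,0.03],-16.8],
  [[0.071,0.119,0.03],-16.8],
  [[0.071,0.119,0.03],-16.8],
  [[0.071,0.119,0.03],-16.8],
  [[0.071,0.119,0.03],-16.8],
  [[0.071,0.119,0.03],-16.8],
], grip=0.2)

```text
time: 20.93
tool_pos: [509.4, 306.9, 198.9]
orientation: [-0.375, -3.118, 0.002]
wrist_force: [-0.2, -0.9, 0.2]
grip_width: 68.2
grip_force: 0.0
```

```bash
python3 - <<'E'
from bench import ctrl
from h import *
p,K,T,s=wristT(ctrl); print(s["tool_pos"],s["grip_width"])
for t,z in (("tissue_box",14),("tray",9)):
    for r in ctrl.regions_of("wrist",t):
        b=rect(r["region"],z,K,T)[0]; print(t,round(float(r["confidence"]),2),r["extent"],np.array(b[0]),np.array(b[1]),b[2])
cv2.imwrite("pics/w5.png",p[:,:,::-1])
E
```

```text
[509.4 306.9 198.9] 68.19812694861653
tissue_box 0.82 [306.1, 154.8, 50.1, 43.3] [507.9 310.9] [46.  42.4] 72.7430191040039
tray 0.8 [214.5, 47.8, 225.0, 179.1] [474.  316.2] [209.1 169.4] 76.74559020996094
```

View pics/w5.png

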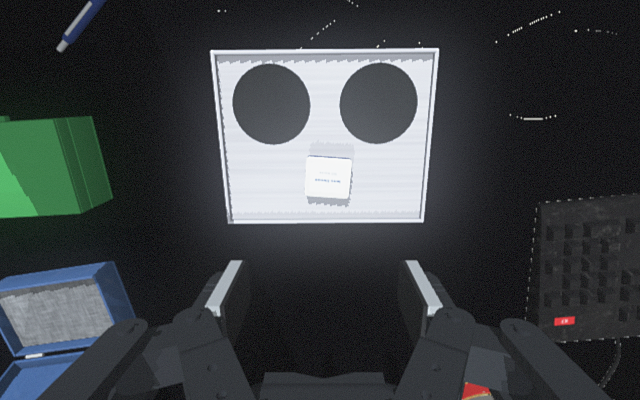

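The box is at (329,178), lying between the fingers' columns, with both spots empty; the tray measures again at (474,316), −13.3°.

```bash
python3 - <<'E'
from bench import ctrl
from h import *
s=ctrl.get_state();go(s,((509,310.6,4),73))
p,K,T,s=wristT(ctrl); print(unproj([(271,104),(378,103)],3,K,T))
E
```

```text
mm [  2.4   4.9 195.7] spin 3.1 cur 76.1
[[427.8 272.3   3. ]
 [451.7 373.4   3. ]]
```

Request:
arm_command([
  [[0.0025,0.004,0.04],3],
  [[0.0025,0.004,0.08],3],
  [[0.0025,0.004,0.115],3],
  [[0.0025,0.004,0.145],3],
  [[0.0025,0.004,0.165],3],
  [[0.0025,0.004,0.18],3],
  [[0.0025,0.004,0.19],3],
  [[0.0025,0.004,0.195],3],
  [[0.0025,0.004,0.195],3],
  [[0.0025,0.004,0.195],3],
])

```text
time: 21.97
tool_pos: [509.1, 311.1, 5.2]
orientation: [0.459, 3.107, 0.001]
wrist_force: [0.2, 0.1, 0.5]
grip_width: 68.3
grip_force: 0.0
```

Request:
arm_command([
  [[0,0,0],0],
  [[0,0,0],0],
  [[0,0,0],0],
  [[0,0,0],0],
  [[0,0,0],0],
  [[0,0,0],0],
], grip=1)

```text
time: 22.47
tool_pos: [509.2, 311.7, 6.0]
orientation: [0.458, 3.106, 0.002]
wrist_force: [-2.1, -2.2, 7.6]
grip_width: 43.0
grip_force: 60.5
```

```bash
python3 - <<'E'
from bench import ctrl
from h import *
s=ctrl.get_state(); print(s["tool_pos"]);go(s,((572,-18,170),85.6))
E
```

```text
[509.2 311.7   6. ]
mm [-155.4 -297.3 -164.2] spin -12.4 cur 73.2
```

Request:
arm_command([
  [[0,0,-0.02],0],
  [[0,0,-0.055],0],
  [[0,0,-0.095],0],
  [[0,0,-0.135],0],
  [[0,0,-0.165],0],
  [[-0.015,-0.03,-0.165],-2],
  [[-0.031,-0.06,-0.165],-4],
  [[-0.047,-0.09,-0.165],-6],
  [[-0.062,-0.12,-0.165],-8],
  [[-0.078,-0.15,-0.165],-10],
])

```text
time: 23.3
tool_pos: [539.9, 143.8, 170.4]
orientation: [0.182, 3.135, 0.001]
wrist_force: [1.1, 0.5, -0.0]
grip_width: 43.1
grip_force: 61.6
```

```bash
python3 - <<'E'
from bench import ctrl
from h import *
s=ctrl.get_state(); print(s["tool_pos"],s["grip_width"]);go(s,((572,-18,170),85.6))
E
```

```text
[539.9 143.8 170.4] 43.0881498974765
mm [ -50.6 -157.     0.4] spin -2.2 cur 83.4
```

Request:
arm_command([
  [[-0.01,-0.03,0],-1],
  [[-0.02,-0.06,0],-2],
  [[-0.03,-0.092,0],-2.2],
  [[-0.04,-0.122,0],-2.2],
  [[-0.047,-0.146,0],-2.2],
  [[-0.05,-0.156,0],-2.2],
  [[-0.05,-0.157,0],-2.2],
  [[-0.05,-0.157,0],-2.2],
  [[-0.05,-0.157,0],-2.2],
])

```text
time: 24.05
tool_pos: [570.7, -15.6, 169.6]
orientation: [-0.125, -3.139, -0.001]
wrist_force: [-0.0, 0.7, -0.6]
grip_width: 43.3
grip_force: 61.6
```

```bash
python3 - <<'E'
from bench import ctrl
from h import *
p,K,T,s=wristT(ctrl); print(s["tool_pos"],s["grip_width"],s["wrist_force"])
# predicted case rim overlay
c0=np.array([580.5,-18.2]);y=np.radians(-4.4);X=np.array([np.cos(y),np.sin(y)]);Y=np.array([-X[1],X[0]])
q=proj([np.r_[c0+a*42.5*X+b*65*Y,34] for a,b in((-1,-1),(1,-1),(1,1),(-1,1))],K,T)
print(q)
for r in ctrl.regions_of("wrist","case"): print(r["confidence"],r["extent"])
p=p.copy();cv2.polylines(p,[q.astype(int)],True,(255,0,0),1);cv2.imwrite("pics/w6.png",p[:,:,::-1])
E
```

```text
[570.7 -15.6 169.6] 43.26382002435608 [-0.   0.7 -0.6]
[[244.2 155.3]
 [251.2 248.2]
 [393.7 247.9]
 [400.1 155. ]]
0.94 [247.6, 151.2, 153.4, 202.9]
0.78 [272.1, 0.0, 188.7, 75.6]
0.7 [2.9, 66.2, 129.0, 149.8]
```

View pics/w6.png

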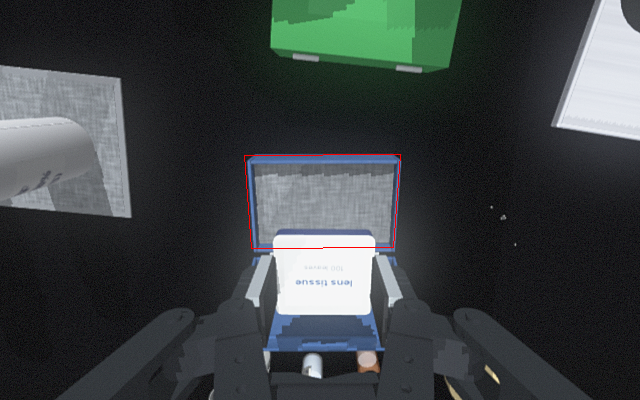

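The held box (325,270) is level; the case rim lies within about 2 mm of the predicted outline. Its lid is open behind, and nothing is in the way.

Request:
arm_command([
  [[-0.003,0,0.02],0],
  [[-0.003,0,0.05],0],
  [[-0.003,0,0.08],0],
  [[-0.003,0,0.105],0],
  [[-0.003,0,0.123],0],
  [[-0.003,0,0.133],0],
  [[-0.003,0,0.139],0],
  [[-0.003,0,0.142],0],
  [[-0.003,0,0.143],0],
  [[-0.003,0,0.143],0],
])

```text
time: 24.98
tool_pos: [574.6, -16.8, 27.2]
orientation: [0.125, 3.138, 0.0]
wrist_force: [-0.4, -0.5, 0.2]
grip_width: 43.0
grip_force: 61.6
```

Request:
arm_command([
  [[0,0,0.001],0],
  [[0,0,0.001],0],
  [[0,0,0.001],0],
])

```text
time: 25.23
tool_pos: [574.5, -17.0, 26.1]
orientation: [0.125, 3.138, 0.0]
wrist_force: [0.2, -1.3, 2.0]
grip_width: 43.1
grip_force: 61.8
```

Request:
arm_command([
  [[0,0,0],0],
  [[0,0,0],0],
  [[0,0,0],0],
  [[0,0,0],0],
  [[0,0,-0.01],0],
  [[0,0,-0.04],0],
  [[0,0,-0.08],0],
  [[0,0,-0.12],0],
  [[0,0,-0.16],0],
  [[0,0,-0.19],0],
], grip=0.2)

```text
time: 26.07
tool_pos: [574.6, -17.0, 219.7]
orientation: [0.125, 3.136, 0.0]
wrist_force: [0.1, -0.6, -0.0]
grip_width: 68.5
grip_force: 0.0
```

```bash
python3 - <<'E'
from bench import ctrl
from h import *
p,K,T,s=wristT(ctrl); print(s["tool_pos"],s["grip_width"],s["wrist_force"])
for r in ctrl.regions_of("wrist","tissue_box"): print(r["confidence"],r["extent"],rect(r["region"],34,K,T)[0])
for t,z in (("brown_vial",28),("beaker",33),("case",34)):
  for r in ctrl.regions_of("wrist",t): print(t,r["confidence"],r["extent"],rect(r["region"],z,K,T)[0])
cv2.imwrite("pics/w7.png",p[:,:,::-1])
go(s,((700,-22,200),85.6),((700,-22,95),85.6))
E
```

```text
[574.6 -17.  219.7] 68.51577292844331 [ 0.1 -0.6 -0. ]
0.92 [298.4, 155.5, 49.1, 43.2] ((572.7923583984375, -17.185096740722656), (46.23825454711914, 42.1624870300293), 85.45075988769531)
brown_vial 0.96 [354.5, 305.0, 22.1, 45.2] ((764.361572265625, 15.393596649169922), (64.46979522705078, 23.340909957885742), 6.49922513961792)
beaker 0.6 [236.3, 304.8, 42.2, 75.8] ((769.7661743164062, -116.08378601074219), (47.958133697509766, 108.08026123046875), 75.37818908691406)
case 0.94 [280.2, 0.8, 161.1, 71.6] ((447.8966064453125, 23.645702362060547), (140.21884155273438, 55.90520477294922), 85.46165466308594)
case 0.65 [248.7, 141.6, 152.2, 165.3] ((629.8594970703125, -21.322158813476562), (168.87484741210938, 185.8556671142578), 85.44278717041016)
mm [-125.4    5.    20.1] spin -0.2 cur 85.4
mm [-125.     5.   125.1] spin -0.2 cur 85.4
```

View pics/w7.png

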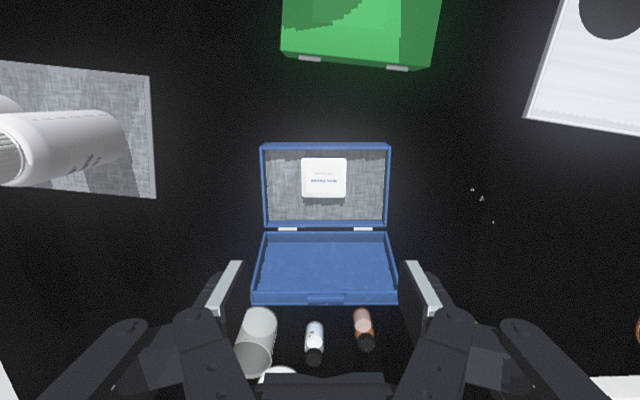

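The box lies flat on the pad (323,178), well inside the walls. The vials and beaker stand at rows 305–380, well behind the lid's edge. Now going round behind the lid with the fingers shut.

Request:
arm_command([
  [[-0.04,0.002,0],0],
  [[-0.08,0.004,0],0],
  [[-0.115,0.005,0],0],
  [[-0.125,0.005,0],0],
  [[-0.125,0.005,0],0],
  [[-0.125,0.005,0],0],
  [[-0.125,0.005,0.04],0],
  [[-0.125,0.005,0.08],0],
  [[-0.125,0.005,0.11],0],
  [[-0.125,0.005,0.125],0],
], grip=1)

```text
time: 27.15
tool_pos: [694.0, -21.7, 85.6]
orientation: [-0.125, -3.131, 0.0]
wrist_force: [-1.4, 0.7, -0.2]
grip_width: 0.2
grip_force: 0.0
```

Request:
arm_command([
  [[0,0,0],0],
  [[0.008,0,0],0],
  [[0.018,0,0],0],
  [[0.028,0,0],0],
  [[0.038,0,0],0],
  [[0.048,0,0],0],
  [[0.058,0,0],0],
  [[0.066,0,0],0],
  [[0.074,0,0],0],
  [[0.08,0,0],0],
])

```text
time: 27.98
tool_pos: [617.9, -15.4, 90.3]
orientation: [-0.125, -3.138, -0.0]
wrist_force: [0.9, -0.3, -0.1]
grip_width: 0.3
grip_force: 0.3
```

Request:
arm_command([
  [[0.006,0,0],0],
  [[0.012,0,0],0],
  [[0.018,0,0],0],
  [[0.018,0,0],0],
  [[0.018,0,0],0],
  [[0.018,0,0],0],
])

```text
time: 28.48
tool_pos: [601.4, -14.1, 90.4]
orientation: [-0.125, -3.139, -0.0]
wrist_force: [0.7, -0.2, -0.2]
grip_width: 0.1
grip_force: 0.0
```

```bash
python3 - <<'E'
from bench import ctrl
from h import *
s=ctrl.get_state(); c=ctrl.camera("side")
cv2.imwrite("pics/s8.png",cv2.resize(c["pixels"][120:270,240:440],(800,600))[:,:,::-1])
go(s,((600,-19,120),85.6))
E
```

```text
mm [  1.1  -5.  -29.6] spin -0.2 cur 85.4
```

View pics/s8.png

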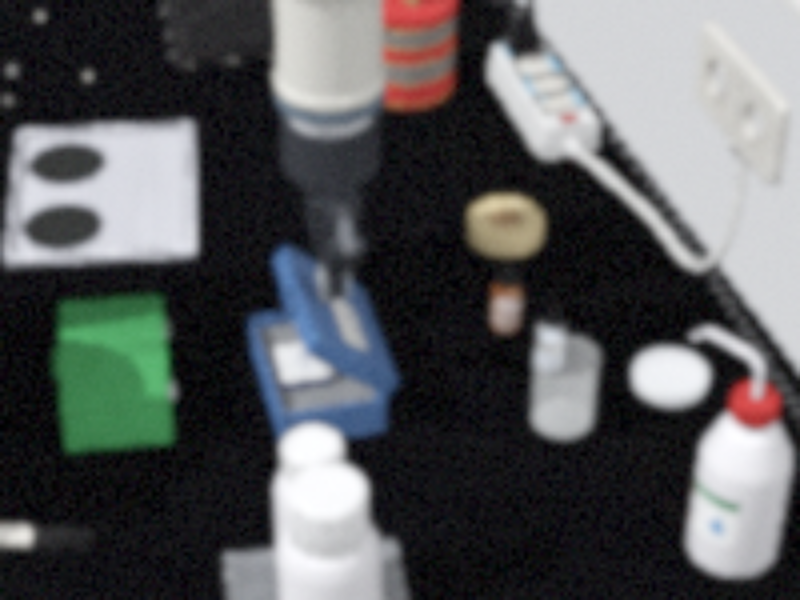

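The lid is past upright at about 45° (case at (320,350)) with the fingertips behind it, and the box is visible inside. It is presumably falling slowly, so I'll rise a little and check.

Request:
arm_command([
  [[0,0,-0.03],0],
  [[0,0,-0.05],0],
  [[0,0,-0.05],0],
  [[0,0,-0.05],0],
])

```text
time: 28.87
tool_pos: [602.4, -14.2, 141.5]
orientation: [0.125, 3.137, 0.0]
wrist_force: [-0.2, 1.0, -1.1]
grip_width: -0.1
grip_force: 0.0
```

```bash
python3 - <<'E'
from bench import ctrl
from h import *
c=ctrl.camera("side"); s=ctrl.get_state()
cv2.imwrite("pics/s9.png",np.hstack([cv2.resize(c["pixels"][160:240,290:350],(360,480)),cv2.resize(ctrl.camera("wrist")["pixels"],(440,275))[0:275].copy() if False else cv2.copyMakeBorder(cv2.resize(ctrl.camera("wrist")["pixels"],(440,275)),0,205,0,0,cv2.BORDER_CONSTANT)])[:,:,::-1])
print(s["tool_pos"])
E
```

```text
[601.5 -14.2 140.4]
```

View pics/s9.png

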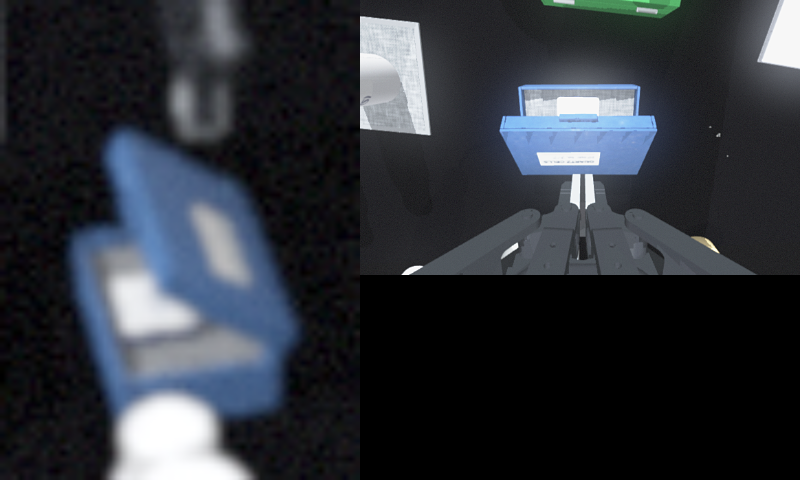

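The lid holds at about 50° on its own, with the box visible under it and the fingers clear above. I'll press it down gently from above.

Request:
arm_command([
  [[0,0,0.03],0],
  [[0,0,0.042],0],
  [[0,0,0.05],0],
  [[0,0,0.058],0],
  [[0,0,0.066],0],
  [[0.006,0,0.07],0],
  [[0.012,0,0.075],0],
  [[0.018,0,0.08],0],
  [[0.022,0,0.084],0],
  [[0.025,0,0.086],0],
])

```text
time: 29.8
tool_pos: [575.2, -12.0, 54.0]
orientation: [-0.125, -3.138, -0.0]
wrist_force: [-0.2, -0.2, -0.4]
grip_width: -0.0
grip_force: 0.0
```

Request:
arm_command([
  [[0.005,0,0.001],0],
  [[0.01,0,0.002],0],
  [[0.012,0,0.003],0],
  [[0.012,0,0.004],0],
  [[0.012,0,0.005],0],
  [[0.012,0,0.005],0],
])

```text
time: 30.3
tool_pos: [563.4, -11.1, 50.7]
orientation: [-0.125, -3.137, -0.0]
wrist_force: [-9.9, -0.2, 19.8]
grip_width: -0.3
grip_force: 9.7
```

Request:
arm_command([
  [[0,0,-0.01],0],
  [[0,0,-0.04],0],
  [[0,0,-0.08],0],
  [[0,0,-0.12],0],
  [[0,0,-0.16],0],
  [[0,0,-0.19],0],
  [[0,0,-0.19],0],
], grip=0.4)

```text
time: 30.88
tool_pos: [568.2, -11.3, 246.8]
orientation: [0.125, 3.128, 0.0]
wrist_force: [2.5, -0.3, 0.7]
grip_width: 51.3
grip_force: 0.0
```

```bash
python3 - <<'E'
from bench import ctrl
from h import *
p,K,T,s=wristT(ctrl); c=ctrl.camera("side"); print(s["tool_pos"],s["wrist_force"])
a=cv2.resize(c["pixels"][160:240,290:350],(360,480)); b=cv2.resize(p[80:330,200:430],(440,478))
cv2.imwrite("pics/s10.png",np.hstack([a[:478],b])[:,:,::-1])
d=c["world_from_camera"]
c0=np.array([582,-17.]);y=np.radians(-4.4);X=np.array([np.cos(y),np.sin(y)]);Y=np.array([-X[1],X[0]])
for z in (51,0):
    print(proj([np.r_[c0+u*42.5*X+v*65*Y,z] for u,v in((-1,-1),(1,-1),(1,1),(-1,1))],c["mtx"],d))
go(s,((496.4,-351.3,270),-10.4)) 
E
```

```text
[568.2 -11.3 246.8] [ 2.5 -0.3  0.7]
[[308.7 219.7]
 [335.  215.6]
 [325.9 191.6]
 [301.1 195.2]]
[[309.2 231.8]
 [335.  227.7]
 [326.1 203.4]
 [301.7 207.1]]
mm [  44.2 -344.6  -23.9] spin -84.2 cur 85.4
```

View pics/s10.png

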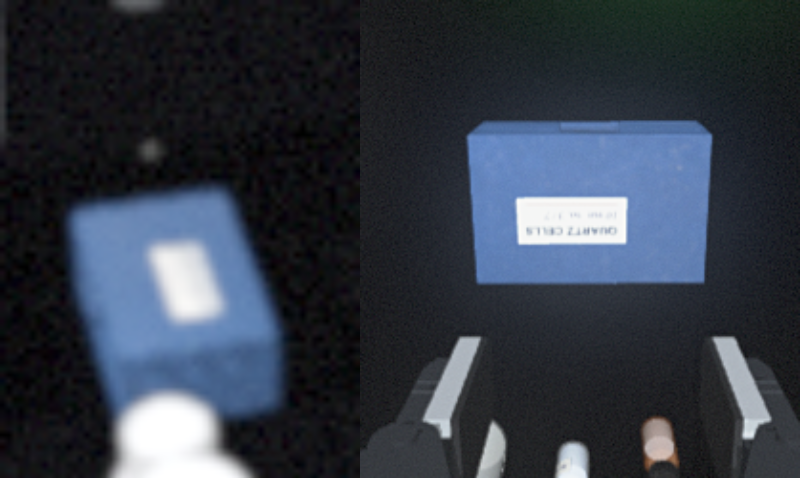

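The case is fully shut (side view flat lid; wrist view closed outline at crop (590,200)), and the vials behind are undisturbed. Next, I'll fetch the tall bottle.

Request:
arm_command([
  [[0.044,-0.345,-0.024],96],
  [[0.044,-0.345,-0.024],96],
  [[0.044,-0.345,-0.024],96],
  [[0.044,-0.345,-0.024],96],
  [[0.044,-0.345,-0.024],96],
  [[0.044,-0.345,-0.024],96],
  [[0.044,-0.345,-0.024],96],
  [[0.044,-0.345,-0.024],96],
  [[0.044,-0.345,-0.024],96],
  [[0.044,-0.345,-0.024],96],
], grip=0)

```text
time: 31.82
tool_pos: [491.4, -355.1, 261.5]
orientation: [-1.949, -2.461, 0.002]
wrist_force: [0.7, -0.5, -0.1]
grip_width: 85.4
grip_force: 0.0
```

```bash
python3 - <<'E'
from bench import ctrl
from h import *
s=ctrl.get_state(); print(s["tool_pos"],s["joints"]);go(s,((496.4,-351.3,270),-10.4)) 
E
```

```text
[ 491.4 -355.1  261.5] [-0.6  0.3  1.6 -0.   1.2 -0.9]
mm [ 2.6  5.8 -8.5] spin 23.7 cur 13.3
```

Request:
arm_command([
  [[0.003,0.006,-0.008],23.7],
  [[0.003,0.006,-0.008],23.7],
  [[0.003,0.006,-0.008],23.7],
  [[0.003,0.006,-0.008],23.7],
  [[0.003,0.006,-0.008],23.7],
  [[0.003,0.006,-0.008],23.7],
])

```text
time: 32.32
tool_pos: [497.6, -346.9, 269.8]
orientation: [-2.401, -2.022, 0.001]
wrist_force: [-0.4, 0.3, 0.8]
grip_width: 85.3
grip_force: 0.0
```

```bash
cat >> h.py <<'E'
_a=np.linspace(0,2*np.pi,120,endpoint=False)
def circ(x,y,z,r,K,T): return proj(np.c_[x+r*np.cos(_a),y+r*np.sin(_a),0*_a+z],K,T)
def findcirc(p,K,T,x0,y0,z,r,R=12):
    g=cv2.GaussianBlur(cv2.cvtColor(p,cv2.COLOR_RGB2GRAY),(3,3),0).astype(np.float32)
    f=lambda q:cv2.remap(g,q[:,0].astype(np.float32)[:,None],q[:,1].astype(np.float32)[:,None],cv2.INTER_LINEAR).ravel()
    return max((float(np.mean(np.clip(f(circ(x,y,z,r-1.5,K,T))-f(circ(x,y,z,r+2,K,T)),0,60))),x,y) for x in np.arange(x0-R,x0+R+1) for y in np.arange(y0-R,y0+R+1))
E
python3 - <<'E'
from bench import ctrl
from h import *
p,K,T,s=wristT(ctrl); print(s["tool_pos"])
print(findcirc(p,K,T,496,-351,205,25),findcirc(p,K,T,516,-249,150,21))
go(s,((496.4,-351.3,167),-10.4)) 
E
```

```text
[ 497.6 -346.9  269.8]
(43.88188552856445, np.int64(495), np.int64(-352)) (39.22648239135742, np.int64(515), np.int64(-250))
mm [ -4.7  -0.2 102.8] spin 0.6 cur -9.8
```

Request:
arm_command([
  [[-0.0045,0,0.03],0.6],
  [[-0.0045,0,0.055],0.6],
  [[-0.0045,0,0.075],0.6],
  [[-0.0045,0,0.09],0.6],
  [[-0.0045,0,0.098],0.6],
  [[-0.0045,0,0.102],0.6],
  [[-0.0045,0,0.102],0.6],
  [[-0.0045,0,0.102],0.6],
])

```text
time: 33.03
tool_pos: [497.8, -351.9, 170.0]
orientation: [2.414, 2.009, 0.0]
wrist_force: [1.0, 0.3, 0.1]
grip_width: 85.2
grip_force: 0.0
```

Request:
arm_command([
  [[0,0,0],0],
  [[0,0,0],0],
  [[0,0,0],0],
  [[0,0,0],0],
  [[0,0,0],0],
  [[0,0,0],0],
  [[0,0,0],0],
  [[0,0,0],0],
], grip=1)

```text
time: 33.7
tool_pos: [498.2, -352.2, 170.6]
orientation: [2.413, 2.008, 0.001]
wrist_force: [0.3, 0.3, 6.2]
grip_width: 48.8
grip_force: 63.1
```

Request:
arm_command([
  [[0,0,-0.01],0],
  [[0,0,-0.03],0],
  [[0,0,-0.055],0],
  [[0,0,-0.085],0],
  [[0,0,-0.11],0],
  [[0,0,-0.13],0],
  [[0,0,-0.145],0],
  [[0,0,-0.15],0],
  [[0,0,-0.15],0],
  [[0,0,-0.15],0],
])

```text
time: 34.53
tool_pos: [496.9, -351.3, 318.5]
orientation: [-2.414, -2.008, 0.001]
wrist_force: [-0.7, 0.2, -5.5]
grip_width: 48.6
grip_force: 63.5
```

```bash
python3 - <<'E'
from bench import ctrl
from h import *
s=ctrl.get_state(); print(s["tool_pos"]);go(s,((426,270,320),-13.4)) 
E
```

```text
[ 496.9 -351.3  318.5]
mm [ 598.  -182.8   -0.9] spin 2.9 cur -10.5
```

Request:
arm_command([
  [[0,0,-0.015],0],
  [[0,0,-0.03],0],
  [[0.006,-0.002,-0.04],0],
  [[0.018,-0.005,-0.04],0],
  [[0.036,-0.011,-0.04],0],
  [[0.06,-0.018,-0.04],0],
  [[0.09,-0.027,-0.04],0],
  [[0.12,-0.037,-0.04],0],
  [[0.15,-0.046,-0.04],0],
  [[0.179,-0.055,-0.04],0],
])

```text
time: 35.37
tool_pos: [474.5, -163.0, 357.9]
orientation: [-2.413, -2.008, 0.001]
wrist_force: [0.6, 0.6, -5.1]
grip_width: 48.6
grip_force: 63.7
```

Request:
arm_command([
  [[0.03,-0.009,0],0],
  [[0.06,-0.018,0],0],
  [[0.09,-0.027,0],0],
  [[0.12,-0.037,0],0],
  [[0.15,-0.046,0],0],
  [[0.179,-0.055,0],0],
  [[0.209,-0.064,0],0],
  [[0.239,-0.073,0],0],
  [[0.269,-0.082,0],0],
  [[0.299,-0.091,0],0],
])

```text
time: 36.2
tool_pos: [438.9, 146.7, 358.1]
orientation: [-2.414, -2.009, 0.002]
wrist_force: [1.5, -1.3, -4.5]
grip_width: 48.5
grip_force: 63.7
```

Request:
arm_command([
  [[0.03,-0.009,0],1],
  [[0.058,-0.018,0],2],
  [[0.082,-0.025,0],3],
  [[0.1,-0.031,0],3],
  [[0.112,-0.034,0],3],
  [[0.118,-0.036,0],3],
  [[0.12,-0.037,0],3],
  [[0.12,-0.037,0],3],
  [[0.12,-0.037,0],3],
  [[0.12,-0.037,0],3],
])

```text
time: 37.03
tool_pos: [426.4, 268.7, 359.4]
orientation: [2.468, 1.944, -0.0]
wrist_force: [0.1, -0.5, -4.0]
grip_width: 48.7
grip_force: 63.7
```

```bash
python3 - <<'E'
from bench import ctrl
from h import *
s=ctrl.get_state(); print(s["tool_pos"]);go(s,((426,270,168),-13.4)) 
E
```

```text
[426.4 268.7 359.4]
mm [  1.2  -0.8 191.4] spin -0.1 cur -13.5
```

Request:
arm_command([
  [[0.001,-0.001,0.02],0],
  [[0.001,-0.001,0.05],0],
  [[0.001,-0.001,0.085],0],
  [[0.001,-0.001,0.12],0],
  [[0.001,-0.001,0.145],0],
  [[0.001,-0.001,0.162],0],
  [[0.001,-0.001,0.174],0],
  [[0.001,-0.001,0.181],0],
  [[0.001,-0.001,0.185],0],
  [[0.001,-0.001,0.187],0],
])

```text
time: 37.87
tool_pos: [425.9, 270.5, 172.4]
orientation: [2.467, 1.944, 0.0]
wrist_force: [-0.1, 0.0, -4.6]
grip_width: 48.6
grip_force: 63.7
```

Request:
arm_command([
  [[0,0,0.001],0],
  [[0,0,0.001],0],
  [[0,0,0.001],0],
])

```text
time: 38.12
tool_pos: [426.0, 271.1, 172.2]
orientation: [2.467, 1.945, 0.002]
wrist_force: [-0.8, -0.7, -4.0]
grip_width: 48.5
grip_force: 63.8
```

Request:
arm_command([
  [[0,0,0.001],0],
  [[0,0,0.001],0],
  [[0,0,0.001],0],
])

```text
time: 38.37
tool_pos: [425.7, 271.0, 170.7]
orientation: [2.467, 1.945, 0.001]
wrist_force: [-0.7, 0.3, -3.0]
grip_width: 48.7
grip_force: 63.8
```

Request:
arm_command([
  [[0,0,0.001],0],
  [[0,0,0.001],0],
  [[0,0,0.001],0],
])

```text
time: 38.62
tool_pos: [426.0, 271.2, 170.6]
orientation: [-2.467, -1.945, -0.002]
wrist_force: [-0.9, -1.3, 8.2]
grip_width: 49.0
grip_force: 65.0
```

Seated. Release, rise and go back for the short bottle.

Request:
arm_command([
  [[0,0,0],0],
  [[0,0,0],0],
  [[0,0,0],0],
  [[0,0,0],0],
  [[0,0,0],0],
  [[0,0,0],0],
  [[0,0,0],0],
  [[0,0,-0.02],0],
  [[0,0,-0.06],0],
  [[0,0,-0.1],0],
], grip=0)

```text
time: 39.45
tool_pos: [424.5, 270.2, 269.4]
orientation: [-2.467, -1.945, 0.006]
wrist_force: [0.4, 1.0, 0.7]
grip_width: 85.4
grip_force: 0.0
```

```bash
python3 - <<'E'
from bench import ctrl
from h import *
s=ctrl.get_state(); print(s["tool_pos"]);go(s,((516,-249,260),-10.4)) 
E
```

```text
[424.5 270.2 269.4]
mm [-483.5  210.1   10.1] spin -3.1 cur -13.5
```

Request:
arm_command([
  [[-0.4835,0.21,0.01],-3],
  [[-0.4835,0.21,0.01],-3],
  [[-0.4835,0.21,0.01],-3],
  [[-0.4835,0.21,0.01],-3],
  [[-0.4835,0.21,0.01],-3],
  [[-0.4835,0.21,0.01],-3],
  [[-0.4835,0.21,0.01],-3],
  [[-0.4835,0.21,0.01],-3],
  [[-0.4835,0.21,0.01],-3],
  [[-0.4835,0.21,0.01],-3],
])

```text
time: 40.28
tool_pos: [497.7, -141.6, 261.6]
orientation: [2.415, 2.009, 0.001]
wrist_force: [1.1, 0.1, 0.4]
grip_width: 85.6
grip_force: 0.0
```

```bash
python3 - <<'E'
from bench import ctrl
from h import *
s=ctrl.get_state(); print(s["tool_pos"]);go(s,((516,-249,260),-10.4)) 
E
```

```text
[ 497.7 -141.6  261.6]
mm [-102.2   37.5    1.7] spin -0.1 cur -10.5
```

Request:
arm_command([
  [[-0.102,0.0375,0.002],0],
  [[-0.102,0.0375,0.002],0],
  [[-0.102,0.0375,0.002],0],
  [[-0.102,0.0375,0.002],0],
  [[-0.102,0.0375,0.002],0],
  [[-0.102,0.0375,0.002],0],
])

```text
time: 40.78
tool_pos: [515.8, -246.0, 259.2]
orientation: [-2.415, -2.008, 0.0]
wrist_force: [0.4, 1.0, 1.0]
grip_width: 85.2
grip_force: 0.0
```

```bash
python3 - <<'E'
from bench import ctrl
from h import *
p,K,T,s=wristT(ctrl); print(s["tool_pos"])
print(findcirc(p,K,T,516,-249,150,21))
go(s,((516,-249,92),-10.4)) 
E
```

```text
[ 515.8 -246.   259.2]
(44.48343276977539, np.int64(516), np.int64(-248))
mm [ -3.    0.9 167.2] spin -0.1 cur -10.5
```

Request:
arm_command([
  [[-0.001,0,0.035],0],
  [[-0.001,0,0.07],0],
  [[-0.001,0,0.1],0],
  [[-0.001,0,0.12],0],
  [[-0.001,0,0.138],0],
  [[-0.001,0,0.152],0],
  [[-0.001,0,0.162],0],
  [[-0.001,0,0.167],0],
  [[-0.001,0,0.167],0],
  [[-0.001,0,0.167],0],
])

```text
time: 41.67
tool_pos: [516.4, -247.2, 93.1]
orientation: [2.414, 2.01, 0.0]
wrist_force: [0.1, -0.2, 0.3]
grip_width: 85.6
grip_force: 0.0
```

Request:
arm_command([
  [[0,0,0],0],
  [[0,0,0],0],
  [[0,0,0],0],
  [[0,0,0],0],
  [[0,0,0],0],
  [[0,0,0],0],
  [[0,0,0],0],
  [[0,0,0],0],
], grip=1)

```text
time: 42.33
tool_pos: [516.4, -247.9, 93.7]
orientation: [2.414, 2.008, 0.001]
wrist_force: [-1.7, -0.0, 7.3]
grip_width: 51.6
grip_force: 62.2
```

Request:
arm_command([
  [[0,0,-0.01],0],
  [[0,0,-0.03],0],
  [[0,0,-0.06],0],
  [[0,0,-0.095],0],
  [[0,0,-0.13],0],
  [[0,0,-0.165],0],
  [[0,0,-0.19],0],
  [[0,0,-0.205],0],
  [[0,0,-0.21],0],
  [[0,0,-0.21],0],
])

```text
time: 43.17
tool_pos: [516.3, -247.8, 304.2]
orientation: [2.413, 2.007, 0.002]
wrist_force: [0.7, -0.5, -1.6]
grip_width: 51.9
grip_force: 63.7
```

```bash
python3 - <<'E'
from bench import ctrl
from h import *
s=ctrl.get_state(); print(s["tool_pos"]);go(s,((448,375,303),-13.4)) 
E
```

```text
[ 516.3 -247.8  304.2]
mm [ 599.9 -180.6    0.3] spin 2.9 cur -10.5
```

Request:
arm_command([
  [[0.006,-0.002,-0.005],0],
  [[0.018,-0.005,-0.015],0],
  [[0.036,-0.011,-0.02],0],
  [[0.06,-0.018,-0.025],0],
  [[0.09,-0.027,-0.025],0],
  [[0.12,-0.036,-0.025],0],
  [[0.15,-0.045,-0.025],0],
  [[0.18,-0.054,-0.025],0],
  [[0.21,-0.063,-0.025],0],
  [[0.24,-0.072,-0.025],0],
])

```text
time: 44.0
tool_pos: [487.5, 3.8, 327.1]
orientation: [-2.414, -2.009, 0.002]
wrist_force: [0.3, 0.3, -2.3]
grip_width: 51.5
grip_force: 63.6
```

Request:
arm_command([
  [[0.03,-0.009,0],0],
  [[0.06,-0.018,0],0],
  [[0.09,-0.027,0],0],
  [[0.12,-0.036,0],0],
  [[0.15,-0.045,0],0],
  [[0.18,-0.054,0],0],
  [[0.21,-0.063,0],0],
  [[0.24,-0.072,0],0],
  [[0.265,-0.08,0],0],
  [[0.29,-0.087,0],0],
])

```text
time: 44.83
tool_pos: [454.2, 304.5, 326.9]
orientation: [-2.414, -2.01, 0.003]
wrist_force: [0.5, -0.7, -2.0]
grip_width: 51.9
grip_force: 63.6
```

Request:
arm_command([
  [[0.02,-0.006,0],1],
  [[0.038,-0.012,0],2],
  [[0.053,-0.016,0],3],
  [[0.063,-0.019,0],3],
  [[0.068,-0.021,0],3],
  [[0.07,-0.021,0],3],
  [[0.07,-0.021,0],3],
  [[0.07,-0.021,0],3],
  [[0.07,-0.021,0],3],
])

```text
time: 45.58
tool_pos: [448.3, 374.5, 327.6]
orientation: [2.467, 1.944, -0.0]
wrist_force: [-0.2, -0.0, -1.0]
grip_width: 51.6
grip_force: 63.6
```

```bash
python3 - <<'E'
from bench import ctrl
from h import *
s=ctrl.get_state(); print(s["tool_pos"]);go(s,((448,375,94),-13.4)) 
E
```

```text
[448.3 374.5 327.6]
mm [  0.5  -0.4 233.6] spin -0.1 cur -13.5
```

Request:
arm_command([
  [[0,0,0.02],0],
  [[0,0,0.05],0],
  [[0,0,0.085],0],
  [[0,0,0.12],0],
  [[0,0,0.155],0],
  [[0,0,0.185],0],
  [[0,0,0.205],0],
  [[0,0,0.219],0],
  [[0,0,0.227],0],
  [[0,0,0.231],0],
])

```text
time: 46.42
tool_pos: [448.0, 374.4, 95.6]
orientation: [2.467, 1.944, -0.002]
wrist_force: [-1.1, -0.7, -2.5]
grip_width: 51.4
grip_force: 63.6
```

Request:
arm_command([
  [[0,0,0.001],0],
  [[0,0,0.001],0],
  [[0,0,0.001],0],
])

```text
time: 46.67
tool_pos: [448.8, 375.6, 96.6]
orientation: [-2.467, -1.945, -0.003]
wrist_force: [-1.0, 0.2, -1.7]
grip_width: 51.5
grip_force: 63.6
```

Request:
arm_command([
  [[0,0,0.001],0],
  [[0,0,0.001],0],
  [[0,0,0.001],0],
])

```text
time: 46.92
tool_pos: [448.4, 375.4, 95.0]
orientation: [-2.467, -1.945, -0.001]
wrist_force: [-0.5, -0.0, -1.5]
grip_width: 51.5
grip_force: 63.6
```

Request:
arm_command([
  [[0,0,0.001],0],
  [[0,0,0.001],0],
  [[0,0,0.001],0],
])

```text
time: 47.17
tool_pos: [448.4, 375.4, 93.8]
orientation: [-2.467, -1.945, -0.001]
wrist_force: [-0.6, -0.4, 0.6]
grip_width: 51.6
grip_force: 63.9
```

Request:
arm_command([
  [[0,0,0.0005],0],
  [[0,0,0.0005],0],
  [[0,0,0.0005],0],
])

```text
time: 47.42
tool_pos: [448.5, 375.6, 93.8]
orientation: [-2.467, -1.945, -0.002]
wrist_force: [-1.9, 0.0, 6.2]
grip_width: 52.0
grip_force: 64.5
```

Seated; release, rise, and check.

Request:
arm_command([
  [[0,0,0],0],
  [[0,0,0],0],
  [[0,0,0],0],
  [[0,0,0],0],
  [[0,0,0],0],
  [[0,0,0],0],
  [[0,0,0],0],
  [[0,0,-0.02],0],
  [[0,0,-0.06],0],
  [[0,0,-0.1],0],
], grip=0)

```text
time: 48.25
tool_pos: [447.1, 374.3, 192.8]
orientation: [2.467, 1.945, -0.006]
wrist_force: [1.0, 0.3, 0.5]
grip_width: 85.4
grip_force: 0.0
```

Request:
arm_command([
  [[-0.01,0,-0.04],0],
  [[-0.03,0,-0.08],0],
  [[-0.06,0,-0.12],0],
  [[-0.08,0,-0.16],0],
  [[-0.08,0,-0.2],0],
  [[-0.08,0,-0.2],0],
  [[-0.08,0,-0.2],0],
])

```text
time: 48.83
tool_pos: [430.8, 297.8, 397.5]
orientation: [2.467, 1.944, 0.012]
wrist_force: [1.0, 0.1, -1.0]
grip_width: 84.9
grip_force: 0.0
```

```bash
python3 - <<'E'
from bench import ctrl
from h import *
p,K,T,s=wristT(ctrl); c=ctrl.camera("side"); print(s["tool_pos"],s["time"])
print(findcirc(p,K,T,426,270,205,25),findcirc(p,K,T,448,375,150,21))
a=cv2.resize(c["pixels"][110:260,200:400],(500,375)); b=cv2.resize(p[30:330,240:480],(300,375))
cv2.imwrite("pics/f.png",np.hstack([a,b])[:,:,::-1])
E
```

```text
[430.8 297.8 397.5] 48.8333
(54.96326446533203, np.int64(423), np.int64(270)) (46.321712493896484, np.int64(446), np.int64(375))
```

View pics/f.png

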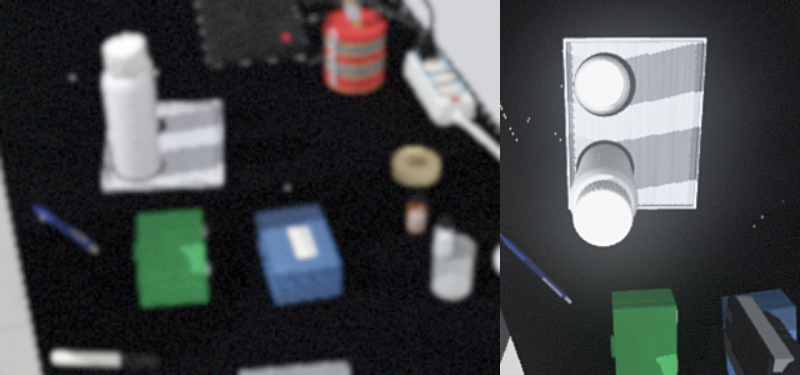

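Both bottles stand upright on their own spots (tall cap at (603,215), short cap at (603,85) in the right panel). The case is shut at (300,255), and the beaker and vial are where they were, so I'm handing in.

```bash
python3 -c "
from bench import ctrl
print(ctrl.close_job())"
```

```text
the job is handed in; nothing more can be done
None
```

The box is flat in the shut blue case, both bottles are back upright on their own spots, the beaker and brown vial were left undisturbed, and the job was handed in at about 49 s.

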